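# Set the label-check cradle's squeeze-lever fence and chock a jar in it

### The job

Set up the plywood cradle for checking the label of the fat lying jar: squeeze the fence's release lever, slide the fence with the lever held in to the notch where the bay is just wide enough for that jar, and let go so that the fence locks in the notch. Only then take the fat jar from the cork rest and lay it down gently on its side in the middle of the bay, along the fence, chocked between fence and end stop so that it cannot roll. Leave everything else where it is.

Things in the scene. Friction and masses are not known exactly. Their poses are not given: they have to be found in the camera images.
- jig: The cradle, fixed to the table, turned a little: plywood base 12 mm thick; origin on the table; base spans x -100..+105, y -137..+147 mm. All offsets here are in its frame, z up from the table. The wooden end stop's face is at y = -100 mm, looking to +y; the wooden fence, parallel to it, spans x -60..+95 mm. Both are 36 mm high. The bay is the base's top between them.
- bay (a point): Middle of the bay on the base's top (jig x +30, y -66, z 12 mm) once the bay is set to the fat jar; its axes are the jig's.
- rail (a point): Middle notch of the metal rail, on the rail's top (jig x -75, y +33, z 36 mm). The rail runs along jig y. Notches are 6 mm deep. When the fence is let go between notches its tooth rides on the rail's plain top: it is then not locked; pushed along with the lever free, the tooth drops into the next notch and the fence stops hard.
- fence (a joint): Fence slide, m; 0 = bay 152 mm wide, grows as the fence moves to jig -y, towards the end stop: bay width = 152 mm - value, end of travel 118 mm. It locks in three notches, at 60, 84 and 108 mm (bay 92, 68, 44 mm), with +-1.5 mm of play. At 0..36 mm is a long slot in which it slides without the lever; it starts there. Sliding takes 2 to 5 N.
- lever (a joint): Release lever, hinged on the fence about jig x, rad: 0 = tooth down in a notch or the slot, about 0.2 = tooth resting on the rail's top between notches, above 0.23 = tooth clear, 0.30 = squeezed to its stop. It springs back by itself; at the handle about 6 N begins to move it and 12 N squeezes it fully.
- handle (a point): Middle of the handle when squeezed, z = 72 mm, moving with the fence; axes as the jig's. The black handle stands on the rail: a fixed upright grip on the -y side and the leaning lever plate on the +y side, squeezed together along y. The lever must go in first: close on this point or up to 5 mm to -y of it, else equal fingers jam on the fixed grip. Fence parts below reach up to z = 46 mm.
- grip (a point): Outer face (looking to -y) of the handle's fixed grip, at z = 72 mm, 13 mm to -y of the handle point. The grip is 24 mm wide along x, its top at z = 86 mm; pushing this face to +y pushes the fence without touching the lever.
- plate (a point): Outer face (looking to +y) of the lever plate, at z = 72 mm, lever free: 28 mm to +y of the handle point, 16 mm when squeezed (handle 41 and 29 mm over all). The plate is 22 mm wide along x; its top edge, z = 83 mm, leans out to 32 mm. This point moves with the fence, not with the lever.
- jar_mid (a point): Centre of the fat jar, yellow plastic with a paper band, 64 mm in diameter, 56 mm long, flat ends, about 0.22 kg; x axis along the jar. It lies on its side in one of the two troughs of the cork rest (either one), its axis along the rest's x, centre 36 mm above the table; it can be gripped over its flat ends (56 mm). Laid in the bay its centre is at z = 44 mm.
- slim_mid (a point): Centre of the slim jar, 40 mm in diameter, 56 mm long, alike otherwise, lying in the other trough (centre 24 mm above the table). To be left there.
- rest: Fixed cork rest 100 x 200 x 4 mm, origin under its centre, with two troughs along its x axis at y = +50 and -50 mm; the ribs beside each jar stand 10 mm above the table and reach x -20..+20 mm.
- tall: Yellow jar standing upright, 64 mm in diameter, 100 mm high, beyond the gap between cradle and rest. Origin under its centre. Leave alone.
- spat: Small wooden brush, 160 mm long, about 20 mm high, lying on the robot's side of the cradle. Leave alone.
- stapler: Black stapler, 130 x 34 x 42 mm, to the left of the cradle. Origin under its centre. Leave alone.
Not all that is in view belongs to the job. What is shaped like the part that bears jar_mid but red is not meant.

How it is judged:
On the way, in this order (a step that is already met when the one before it is completed fails the run):
1. the fence is locked in the notch that fits the fat jar (68 mm bay), lever let go (value of joint fence between 0.081 and 0.087 m and value of joint lever below 0.06 rad), for 0.3 s.
2. the fat jar lies in the bay between fence and end stop (x of jar_mid in the frame of jig between 0.005 and 0.055 m and y of jar_mid in the frame of jig between -0.073 and -0.059 m and z of jar_mid in the frame of jig between 0.04 and 0.048 m and angle between the x axis of jar_mid and the x axis of jig, either way round below 0.12 rad), for 0.2 s.
At the end, for the whole second after the job is handed in: Fence locked in the middle notch (84 +-3 mm, lever under 0.06 rad); fat jar at rest on the bay floor between fence and end stop: centre within 25 mm of the bay middle along x, 7 mm across, 40 to 48 mm above the table, axis within 0.12 rad of the fence line (all of step 1 and all of step 2 and linear speed of jar below 0.02 m/s); the robot touches nothing.
It fails at once if the fat jar is dropped (falls free faster than 0.7 m/s) (linear speed of jar above 0.7 m/s and contact force between the fingers and jar below 0.1 N).
It fails at once if another of the goods or tools is moved more than 30 mm (distance of any of slim_mid, tall, spat, stapler from where it was at the start of the episode above 0.03 m).
It also fails if it takes over 54 s, if anything falls off the work surface, if the arm or the gripper's body presses on something with over 40 N, if the wrist force passes 120 N, or if a joint passes its speed limit or range.

### The arm

A 7-joint arm with a two-finger parallel gripper is mounted at the origin on the work surface. World frame = base frame: x ahead of the robot, y to its left, z up, the work surface at z = 0. Lengths are in m, angles in rad, forces in N, time in s.
With the tool pointing down it reaches from about 0.4 to 0.85 m from the base axis. Payload 10.4 kg.
Tool frame: the origin (TCP) lies on the front face of the gripper's body, between the roots of the fingers; the fingertips stand 73 mm ahead of it and the grasp point (between the pads) lies 54 mm ahead of it; z points along the fingers, y is the line along which they close (so a half turn about z gives the same grasp; the last joint's range is limited). The gripper opens to 85 mm and grips with 20 to 120 N. Pads are 22 mm wide; open, the fingers measure 114 mm over their backs; the gripper's body (76 mm by 85 mm) begins 54 mm behind the grasp point. The pads swing forward as they close: fully open they stand 13 mm farther back than shut.
Start: joints at [-1.342, 0.332, -0.065, 1.46, 0.022, 1.35, -0.088], TCP at [0.156, 0.605, 0.304] pointing down, gripper open.
Joint ranges: [-2.6, 2.6], [-0.5, 2.12], [-1.47, 1.34], [0.16, 2.42], [-1.27, 4.41], [0.06, 2.06], [-2.6, 2.6]. Speed limits (rad/s): [2.22, 2.22, 2.79, 2.79, 3.14, 3.14, 3.14].

### API

Orientations are given as a unit quaternion [x, y, z, w].
In Python, from workcell import manip gives the robot as it stands.
- The arm moves only by the shell command python3 -m jog 'ROWS' [FORCE]. ROWS is JSON, a list of rows, each an object with "grip": the gripper command: -1 is fully open, 1 is shut, values between are in proportion; "slide": the shift along the tool's x, y, z in cm, a list of three; "yaw": the turn about the tool's z in rad. A call has 1 to 8 rows; each row shifts and turns the commanded pose from where the row before left it, along the tool's axes as they then stand; what a row does not reach is not made up. A row lasts 1/10 s, in which the tool goes at most 50 mm and 8.59 degrees, less where a joint would pass 70% of its speed; a pose out of reach is approached as far as the arm can. A call with a gripper value outside its range is refused whole. The fingers move at their own pace and stop on an object; FORCE is the grip in N (left out, the last holds). Time passes only in rows, so rows that do not move let the fingers close. It gives the time, the measured TCP pose, the force, the opening and the grip force at its end, in the units of the state.
- manip.get_obs(): the state, without advancing time (a new reading comes with each control period).
- manip.camera(name): name is "scene" or "side" or "wrist"; returns the picture (480x640x3 uint8, blue, green, red); there is no depth.
- manip.calibration(name): a dict with "vfov" (degrees; the focal length in pixels is half the picture's height over the tangent of half this angle, whatever the lens; pixels are square), "cx", "cy" (the principal point, pixels), "camera_from_world" (4x4, takes a point from world to camera coordinates). Camera axes: x right, y down, z forward; pixel columns grow to the right and rows downward; lengths in m; the calibration is good to about 2 mm. A picture is of the moment at which its call begins: read the wrist's pose just before it. calibration takes no time and is no camera call; for the wrist camera it gives the pose at the moment of the call.
- manip.hand_in(): hands the job in; it is judged then, once.
Trained networks look in the newest picture that a camera, given by its name, has taken for a name from the list of things; names that differ only in an ending like _2 or _b are one class to them, and where a whole thing is asked for, a point or a joint stands for the part that bears it (a point fixed in the world has none). Each returns a list of dicts, best first, with "conf" (0 to 1); they miss things now and then, are a little off and sometimes report something else, mostly with a low value. They report only what shows in the picture. A call takes as long as a camera call. They do not tell look-alikes from the thing itself.
- manip.masks_of(thing, camera): "region" (480x640 bool, what is visible of it) and "centre" ([column, row] in pixels, amid what is visible of it).
The state is a dict: "clock": time; "joint_pos": joint angles; "joint_velocities": joint speeds; "tau": joint torques, N m; "position": TCP position; "ee_rot": TCP orientation; "ft_force": force on the tool from outside, world axes, zero at the start; "torque": the same for the moment, N m; "grip_width": opening from 0.0 (shut) to 1.0 (fully open); "grasp_force": force on a finger pad.
Only numpy, scipy, OpenCV 4.12 (cv2) and the standard library are available. Lean on these libraries where they do the work, as an engineer would, in place of code of your own. Each camera call takes 0.05 s, during which the arm holds its last target. There are 200 camera calls.

## Working session

There is one attempt and no reset: what is moved stays moved. The work goes in short steps, Python scripts to look and compute and a shell command to move; the robot and the scene stay as the last step left them, time stands still between calls to the robot, and variables do not carry over. Pictures are saved under pics/ and viewed, at most 12 in all, crops included, and the job is handed in when it is done.

```bash
mkdir -p pics
cat > h.py <<'E'
import numpy as np, cv2
from scipy.spatial.transform import Rotation as R
from workcell import manip as m
def ray(cam,px,C=None):
    C=C or m.calibration(cam); f=240/np.tan(np.radians(C["vfov"])/2)
    T=np.linalg.inv(np.array(C["camera_from_world"])); d=T[:3,:3]@[(px[0]-C["cx"])/f,(px[1]-C["cy"])/f,1]
    return T[:3,3],d
def at(cam,px,z,C=None):
    o,d=ray(cam,px,C); return o+d*(z-o[2])/d[2]
def proj(cam,p,C=None):
    C=C or m.calibration(cam); f=240/np.tan(np.radians(C["vfov"])/2)
    q=(np.array(C["camera_from_world"])@np.append(p,1))[:3]; return np.array([C["cx"]+f*q[0]/q[2],C["cy"]+f*q[1]/q[2]])
E
python3 - <<'E'
from h import *
o=m.get_obs(); print(o["clock"],o["position"],o["ee_rot"],R.from_quat(o["ee_rot"]).as_matrix().round(3))
a=m.camera("scene");b=m.camera("side")
cv2.imwrite("pics/scene.png",a);cv2.imwrite("pics/side.png",b)
for c in("scene","side"):
    C=m.calibration(c);print(c,C["vfov"],np.linalg.inv(np.array(C["camera_from_world"])).round(3).tolist())
    for t in("jig","fence","lever","jar_mid","slim_mid","rest","tall","spat","stapler"):
        for d in m.masks_of(t,c): print(c,t,round(d["conf"],2),np.round(d["centre"]),d["region"].sum())
E
```

```text
0.0 [0.15565319 0.60502337 0.30312317] [ 1.25536261e-01  9.92088775e-01 -7.12465234e-04 -4.83347044e-05] [[-0.968  0.249 -0.   ]
 [ 0.249  0.968 -0.001]
 [-0.    -0.001 -1.   ]]
scene 53.18332981052413 [[-0.038, 0.642, -0.766, 1.544], [0.999, 0.039, -0.016, 0.07], [0.02, -0.766, -0.643, 0.912], [0.0, 0.0, 0.0, 1.0]]
scene jig 0.63 [344. 266.] 5819
scene fence 0.77 [365. 249.] 675
scene fence 0.5 [458. 255.] 487
scene lever 0.69 [200. 268.] 916
scene jar_mid 0.84 [223. 259.] 657
scene jar_mid 0.84 [170. 220.] 493
scene jar_mid 0.72 [213. 225.] 433
scene slim_mid 0.65 [185. 260.] 322
scene rest 0.94 [203. 265.] 973
scene tall 0.63 [224. 296.] 1105
scene spat 0.65 [287. 224.] 491
scene stapler 0.4 [365. 248.] 731
side 43.64864246511409 [[0.909, -0.258, 0.328, 0.047], [-0.417, -0.56, 0.715, -1.073], [-0.001, -0.787, -0.617, 1.033], [0.0, 0.0, 0.0, 1.0]]
side jig 0.69 [306. 234.] 5078
side jig 0.64 [371. 297.] 771
side fence 0.63 [289. 216.] 904
side lever 0.38 [266. 290.] 724
side jar_mid 0.92 [371. 298.] 810
side jar_mid 0.82 [323. 332.] 923
side jar_mid 0.71 [347. 382.] 887
side jar_mid 0.55 [309. 237.] 5053
side jar_mid 0.45 [386. 331.] 519
side jar_mid 0.42 [374. 330.] 1888
side slim_mid 0.63 [390. 332.] 442
side rest 0.88 [374. 332.] 1912
side tall 0.66 [425. 267.] 1101
side stapler 0.82 [250. 174.] 598
side stapler 0.23 [289. 211.] 790
```

View pics/scene.png

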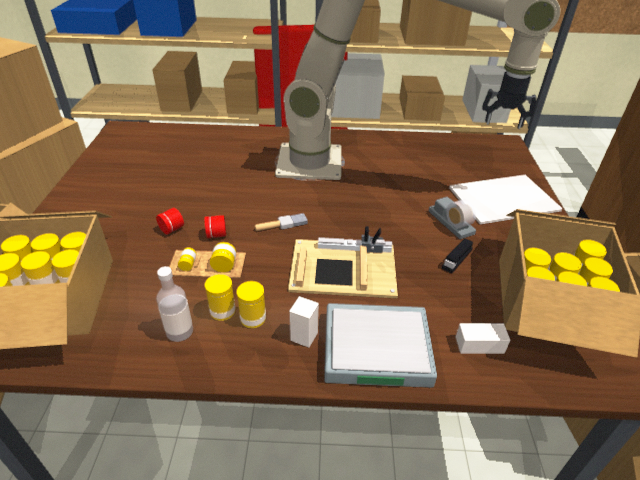

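View pics/side.png

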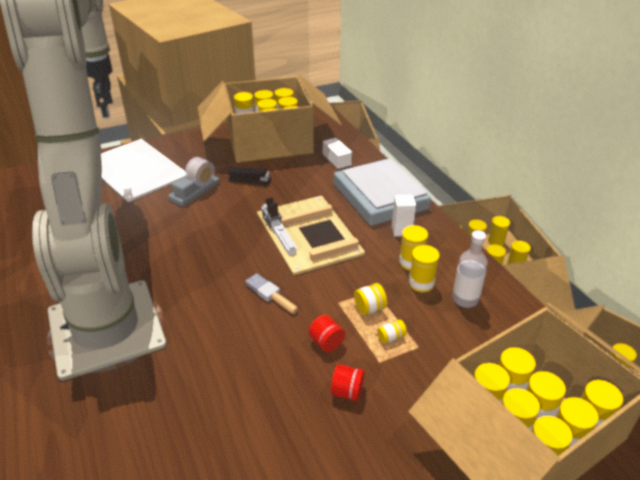

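The scene shows the yellow fat jar at (223,258), with the slim jar at (186,260) beside it. Look-alikes are the red jars at (170,220) and (215,227), standing yellow jars at (219,297) and (251,304), and the boxed jars. I choose (223,258), which is (371,298) in the side view. The cradle spans (290..397, 238..296), with its handle at about (373,238).

Run:
```python
from h import *
C=m.calibration("wrist");print(C["vfov"],C["cx"],C["cy"])
o=m.get_obs();W=np.linalg.inv(np.array(C["camera_from_world"]));T=np.eye(4);T[:3,:3]=R.from_quat(o["ee_rot"]).as_matrix();T[:3,3]=o["position"]
print((np.linalg.inv(T)@W).round(3))
for n,p,z in[("bl",(300,240),.012),("br",(395,240),.012),("fr",(397,294),.012),("fl",(290,291),.012),("handle",(373,236),.07),("fat",(223,257),.036),("slim",(186,260),.024),("tall",(219,283),.1)]: print(n,at("scene",p,z).round(3))
for n,p,z in[("fat",(371,298),.036),("slim",(391,331),.024),("handle",(270,213),.07)]: print(n,at("side",p,z).round(3))
a=cv2.imread("pics/scene.png")[225:305,150:410];b=cv2.imread("pics/side.png")[180:370,240:440]
cv2.imwrite("pics/crop.png",np.vstack([cv2.resize(a,(780,240),interpolation=2),cv2.resize(np.pad(b,((0,0),(0,230),(0,0))),(780,345),interpolation=2)]))
```

```text
63.25203305353416 322.02703463769603 248.17157737264444
[[ 0.001 -0.963 -0.269  0.069]
 [ 1.     0.001  0.001 -0.001]
 [-0.    -0.269  0.963 -0.069]
 [ 0.     0.     0.     1.   ]]
bl [ 0.47  -0.006  0.012]
br [0.452 0.273 0.012]
fr [0.672 0.26  0.012]
fl [ 0.677 -0.018  0.012]
handle [0.509 0.2   0.07 ]
fat [ 0.583 -0.208  0.036]
slim [ 0.588 -0.31   0.024]
tall [ 0.745 -0.179  0.1  ]
fat [ 0.585 -0.204  0.036]
slim [ 0.582 -0.305  0.024]
handle [0.476 0.167 0.07 ]
```

View pics/crop.png

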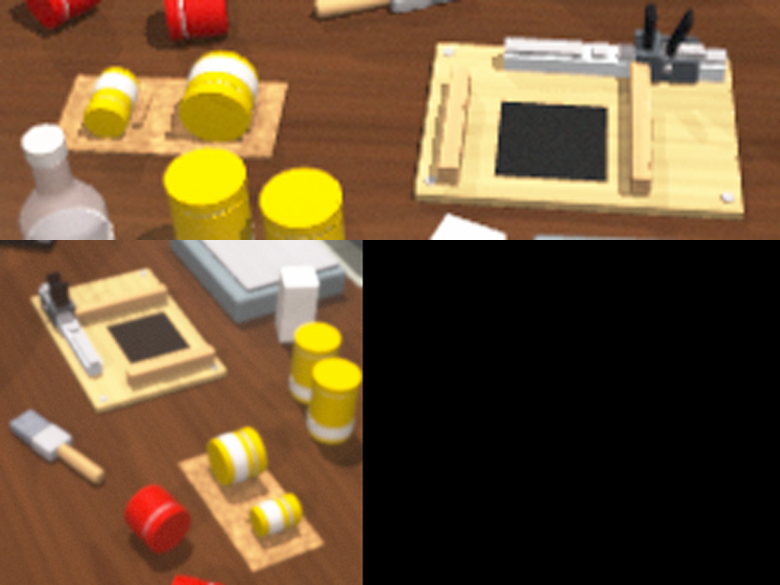

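The crop confirms the choice: the fat yellow jar lies on the rest, and the red ones are off it. I'm moving the wrist above the cradle.

```bash
python3 -m jog '[{"grip":-1,"slide":[0,0,0],"yaw":-0.149},{"grip":-1,"slide":[-2.7,-3.9,0],"yaw":-0.149},{"grip":-1,"slide":[-2.7,-3.9,0],"yaw":0},{"grip":-1,"slide":[-2.7,-3.9,0],"yaw":0},{"grip":-1,"slide":[-2.7,-3.9,0],"yaw":0},{"grip":-1,"slide":[-2.7,-3.9,0],"yaw":0},{"grip":-1,"slide":[-2.7,-3.9,0],"yaw":0},{"grip":-1,"slide":[-2.7,-3.9,0],"yaw":0}]' 40
python3 -m jog '[{"grip":-1,"slide":[-2.7,-3.9,0],"yaw":0},{"grip":-1,"slide":[-2.7,-3.9,0],"yaw":0},{"grip":-1,"slide":[-2.7,-3.9,0],"yaw":0},{"grip":-1,"slide":[-2.7,-3.9,0],"yaw":0},{"grip":-1,"slide":[-2.7,-3.9,0],"yaw":0},{"grip":-1,"slide":[0,0,0],"yaw":0},{"grip":-1,"slide":[0,0,0],"yaw":0}]'
cat > look.py <<'E'
import sys; from h import *
o=m.get_obs(); C=m.calibration("wrist"); a=m.camera("wrist"); n=sys.argv[1]
cv2.imwrite(f"pics/{n}.png",a); np.savez(f"{n}.npz",M=C["camera_from_world"]); print(o["clock"],o["position"].round(4) if hasattr(o["position"],"round") else o["position"],R.from_quat(o["ee_rot"]).as_matrix().round(3).tolist())
for t in sys.argv[2:]:
    for d in m.masks_of(t,"wrist"):
        (c,s,an)=cv2.minAreaRect(np.argwhere(d["region"])[:,::-1].astype(np.float32)); print(t,round(d["conf"],2),np.round(d["centre"]),d["region"].sum(),np.round(cv2.boxPoints((c,s,an))).tolist())
E
python3 look.py w1 jig fence lever jar_mid
```

```text
clock: 1.8
position: [0.3521, 0.3357, 0.3042]
ee_rot: [-0.023, 1.0, 0.0, 0.0]
ft_force: [1.7, 0.5, -0.4]
grip_width: 0.995
grasp_force: 0.0
clock: 2.5
position: [0.4954, 0.148, 0.3039]
ee_rot: [-0.022, 1.0, 0.0, -0.0]
ft_force: [-0.2, 0.7, -0.0]
grip_width: 1.001
grasp_force: 0.0
2.5 [0.4954 0.148  0.3039] [[-0.999, -0.044, -0.0], [-0.044, 0.999, 0.0], [0.0, 0.0, -1.0]]
jig 0.24 [  8. 282.] 1917 [[-0.0, 227.0], [27.0, 227.0], [27.0, 322.0], [0.0, 322.0]]
fence 0.69 [359. 241.] 6008 [[307.0, 377.0], [355.0, 184.0], [431.0, 203.0], [382.0, 396.0]]
lever 0.64 [405. 225.] 1048 [[379.0, 240.0], [386.0, 208.0], [427.0, 217.0], [420.0, 248.0]]
```

View pics/w1.png

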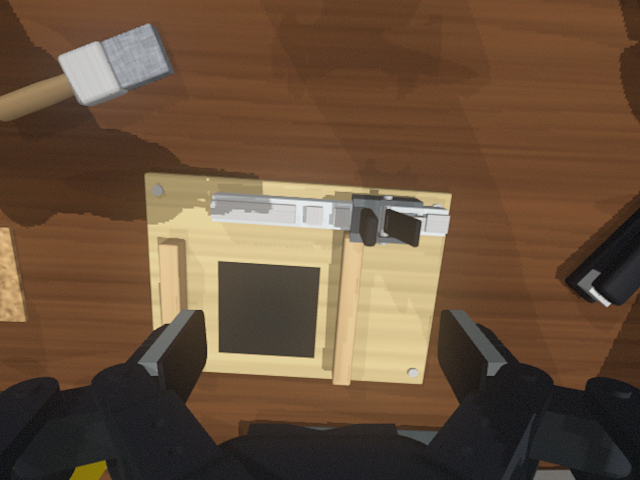

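The wrist view shows the cradle's corners at (146,174), (451,194), (424,383). The grip is at about (368,222), the lever plate at about (404,226), and the fence at (345,236)–(342,383). Next I fit the jig pose.

```bash
cat > fit.py <<'E'
from h import *
from scipy.optimize import least_squares
C=m.calibration("wrist");C["camera_from_world"]=np.load("w1.npz")["M"]
def J(v,p): c,s=np.cos(v[2]),np.sin(v[2]); return np.array([v[0]+c*p[0]-s*p[1],v[1]+s*p[0]+c*p[1],p[2]])
pts=[((-.1,-.137,.012),(146,174)),((-.1,.147,.012),(451,194)),((.105,.147,.012),(424,383))]
r=least_squares(lambda v:np.concatenate([proj("wrist",J(v,p),C)-q for p,q in pts]),[.566,.122,.04])
v=r.x;print(v.round(4),r.fun.round(1)); np.save("jig.npy",v)
def inv(w): c,s=np.cos(v[2]),np.sin(v[2]);d=w[:2]-v[:2];return np.array([c*d[0]+s*d[1],-s*d[0]+c*d[1]])
for n,q,z in[("stop top inner near",(187,240),.036),("fence -y top",(345,237),.036),("fence -y top far",(334,380),.036),("grip top -y",(360,208),.086),("grip top",(363,222),.086),("plate top far",(425,213),.083),("plate top",(420,245),.083),("plate mask",(420,248),.083)]: print(n,(inv(at("wrist",q,z,C))*1000).round(1))
o=m.get_obs();Rm=R.from_quat(o["ee_rot"]).as_matrix()
print("yaw tool y angle",np.arctan2(-Rm[0,1],Rm[1,1]))
E
python3 fit.py
python3 - <<'E'
import cv2
a=cv2.imread("pics/w1.png")[170:270,330:460];cv2.imwrite("pics/w1c.png",cv2.resize(a,None,fx=6,fy=6,interpolation=cv2.INTER_CUBIC)[:600])
E
```

```text
[ 0.5666  0.1195 -0.0156] [-1.6  0.1  1.8 -1.1 -0.1  1.8]
stop top inner near [-46.6 -92. ]
fence -y top [-57.9  48.7]
fence -y top far [88.6 49. ]
grip top -y [-92.9  54.4]
grip top [-82.5  57.5]
plate top far [-91.6 104. ]
plate top [-66.5 103.4]
plate mask [-64.1 103.7]
yaw tool y angle 0.04843595983666079
```

View pics/w1c.png

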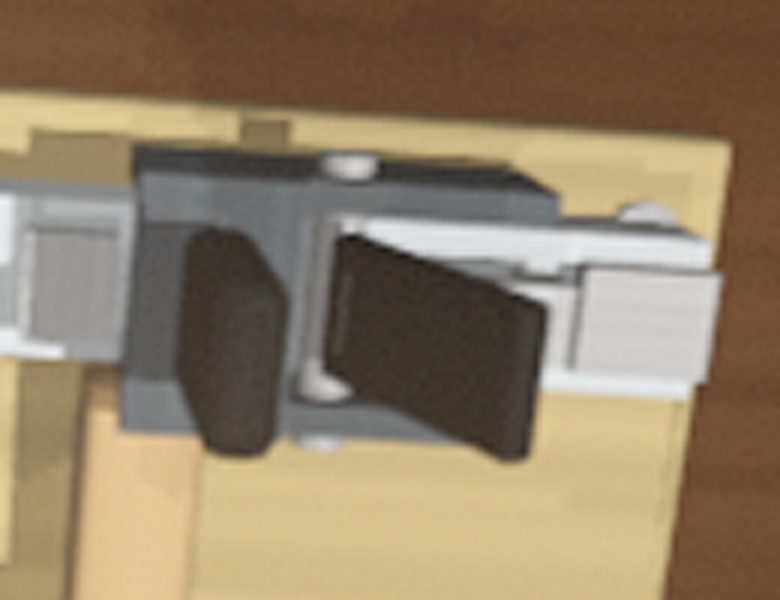

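```bash
cat > go.py <<'E'
import sys; from h import *
v=np.load("jig.npy"); c,s=np.cos(v[2]),np.sin(v[2]); G=np.array([[c,-s],[s,c]])
o=m.get_obs(); p=np.array(o["position"]); Rm=R.from_quat(o["ee_rot"]).as_matrix()
print("t",o["clock"],"jig xyz",(np.append(G.T@(p[:2]-v[:2]),p[2])*1000).round(1),"F_jig",(G.T@np.array(o["ft_force"])[:2]).round(1),round(o["ft_force"][2],1),"rel yaw",round(float(np.arctan2(-Rm[0,1],Rm[1,1])-v[2]),4),"w",round(float(o["grip_width"]),3),"gf",round(float(o["grasp_force"]),1))
if len(sys.argv)>1:
    a=[float(x)/1000 for x in sys.argv[1:4]]; t=np.append(v[:2]+G@a[:2],a[2])
    Rt=np.array([[-c,-s,0],[-s,c,0],[0,0,-1]])  # tool once yawed to jig
    print("slide cm in jig-aligned tool",(Rt.T@(t-p)*100).round(2))
E
python3 go.py -75 70 200
python3 - <<'E'
from fit import *
for n,q,z in[("grip top -y lo",(366.7,225),.086),("stop",(180,170+100),.036)]: print(n,(inv(at("wrist",q,z,C))*1000).round(1))
E
```

```text
t 2.75 jig xyz [-72.5  29.5 303.9] F_jig [-0.2 -0.2] 0.4 rel yaw 0.064 w 0.997 gf 0.0
slide cm in jig-aligned tool [ 0.25  4.05 10.39]
[ 0.5666  0.1195 -0.0156] [-1.6  0.1  1.8 -1.1 -0.1  1.8]
stop top inner near [-46.6 -92. ]
fence -y top [-57.9  48.7]
fence -y top far [88.6 49. ]
grip top -y [-92.9  54.4]
grip top [-82.5  57.5]
plate top far [-91.6 104. ]
plate top [-66.5 103.4]
plate mask [-64.1 103.7]
yaw tool y angle 0.04843595983666079
grip top -y lo [-80.4  60.5]
stop [-17.9 -99.3]
```

```bash
python3 -m jog '[{"grip":-1,"slide":[0,0,0],"yaw":0.064},{"grip":-1,"slide":[0.1,1.35,3.4],"yaw":0},{"grip":-1,"slide":[0.1,1.35,3.5],"yaw":0},{"grip":-1,"slide":[0.05,1.35,3.5],"yaw":0},{"grip":-1,"slide":[0,0,0],"yaw":0}]' && python3 look.py w2 lever fence && python3 go.py -75 70 126
python3 - <<'E'
import cv2
a=cv2.imread("pics/w2.png")[60:300,180:500];cv2.imwrite("pics/w2c.png",cv2.resize(a,None,fx=2.5,fy=2.5,interpolation=cv2.INTER_CUBIC))
E
```

```text
clock: 3.25
position: [0.4904, 0.1911, 0.1959]
ee_rot: [0.007, 1.0, -0.002, -0.003]
ft_force: [-1.1, 0.8, 0.4]
grip_width: 1.0
grasp_force: 0.0
3.25 [0.4904 0.1911 0.1959] [[-1.0, 0.014, -0.007], [0.014, 1.0, -0.003], [0.007, -0.003, -1.0]]
lever 0.8 [369. 271.] 2304 [[335.0, 302.0], [342.0, 244.0], [402.0, 252.0], [395.0, 309.0]]
fence 0.63 [315. 282.] 10297 [[288.0, 225.0], [399.0, 225.0], [399.0, 428.0], [288.0, 428.0]]
t 3.4 jig xyz [-73.8  68.7 201.6] F_jig [ 0.3 -0.1] -0.9 rel yaw -0.0022 w 1.001 gf 0.0
slide cm in jig-aligned tool [0.12 0.13 7.56]
```

View pics/w2c.png

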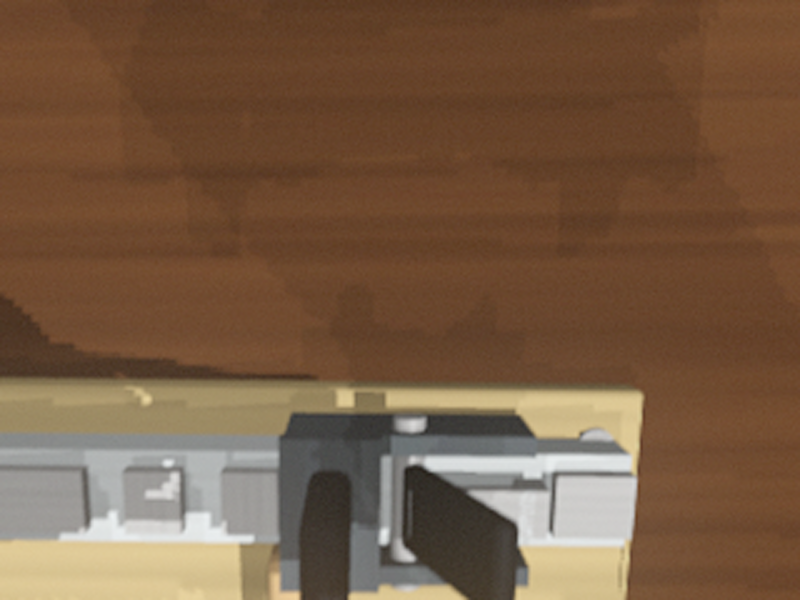

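The crop shows the grip's outer top edge at px (300.5,295) and the plate's top outer edge at px (386.5,280).

Run:
```python
from h import *
v=np.load("jig.npy");C=m.calibration("wrist");C["camera_from_world"]=np.load("w2.npz")["M"]
c,s=np.cos(v[2]),np.sin(v[2])
for n,q,z in[("grip",(300.5,295),.086),("plate",(386.5,285),.083),("base corner",(436.5,216),.012)]:
    d=at("wrist",q,z,C)[:2]-v[:2]; print(n,(np.array([c*d[0]+s*d[1],-s*d[0]+c*d[1]])*1000).round(1))
```

```text
grip [-72.8  59.2]
plate [-77.1 102. ]
base corner [-98.9 145.1]
```

Handle is at jig y≈72, so I close at 70 (2 mm to -y).

```bash
python3 -m jog '[{"grip":-1,"slide":[0.1,0.1,2.5],"yaw":0},{"grip":-1,"slide":[0,0,2.5],"yaw":0},{"grip":-1,"slide":[0,0,2.5],"yaw":0},{"grip":-1,"slide":[0,0,0],"yaw":0},{"grip":-1,"slide":[0,0,0],"yaw":0}]' 40 && python3 go.py -75 70 126
```

```text
clock: 3.9
position: [0.4933, 0.1903, 0.1268]
ee_rot: [0.009, 1.0, 0.0, 0.001]
ft_force: [0.4, 1.1, -0.2]
grip_width: 0.997
grasp_force: 0.0
t 3.9 jig xyz [-74.4  69.7 126.8] F_jig [0.3 1.1] -0.2 rel yaw -0.003 w 0.997 gf 0.0
slide cm in jig-aligned tool [0.06 0.03 0.08]
```

```bash
python3 -m jog '[{"grip":1,"slide":[0,0,0],"yaw":0},{"grip":1,"slide":[0,0,0],"yaw":0},{"grip":1,"slide":[0,0,0],"yaw":0},{"grip":1,"slide":[0,0,0],"yaw":0},{"grip":1,"slide":[0,0,0],"yaw":0},{"grip":1,"slide":[0,0,0],"yaw":0},{"grip":1,"slide":[0,0,0],"yaw":0},{"grip":1,"slide":[0,0,0],"yaw":0}]' 40 && python3 go.py
```

```text
clock: 4.7
position: [0.4933, 0.1906, 0.1269]
ee_rot: [0.009, 1.0, 0.001, 0.001]
ft_force: [-3.0, -0.8, 15.3]
grip_width: 0.335
grasp_force: 40.2
t 4.7 jig xyz [-74.4  70.  126.9] F_jig [-2.9 -0.8] 15.3 rel yaw -0.0028 w 0.335 gf 40.2
```

Squeezed: opening 28.5 mm matches 29. Now I slide to just past the middle notch (tool y ≈ -11.5).

```bash
python3 -m jog '[{"grip":1,"slide":[0,-0.6,0],"yaw":0},{"grip":1,"slide":[0,-1.25,0],"yaw":0},{"grip":1,"slide":[0,-1.25,0],"yaw":0},{"grip":1,"slide":[0,-1.25,0],"yaw":0},{"grip":1,"slide":[0,-1.25,0],"yaw":0},{"grip":1,"slide":[0,-1.25,0],"yaw":0},{"grip":1,"slide":[0,-1.25,0],"yaw":0},{"grip":1,"slide":[0,0,0],"yaw":0}]' && python3 go.py; python3 look.py w3 fence
```

```text
clock: 5.5
position: [0.4915, 0.1081, 0.1268]
ee_rot: [0.01, 1.0, 0.0, 0.001]
ft_force: [-6.8, -1.7, 19.3]
grip_width: 0.33
grasp_force: 40.7
t 5.5 jig xyz [-74.9 -12.5 126.8] F_jig [-6.7 -1.8] 19.3 rel yaw -0.0044 w 0.33 gf 40.7
5.5 [0.4915 0.1081 0.1268] [[-1.0, 0.02, 0.001], [0.02, 1.0, 0.001], [-0.001, 0.001, -1.0]]
fence 0.72 [321. 307.] 14344 [[269.0, 428.0], [270.0, 244.0], [421.0, 245.0], [420.0, 429.0]]
```

View pics/w3.png

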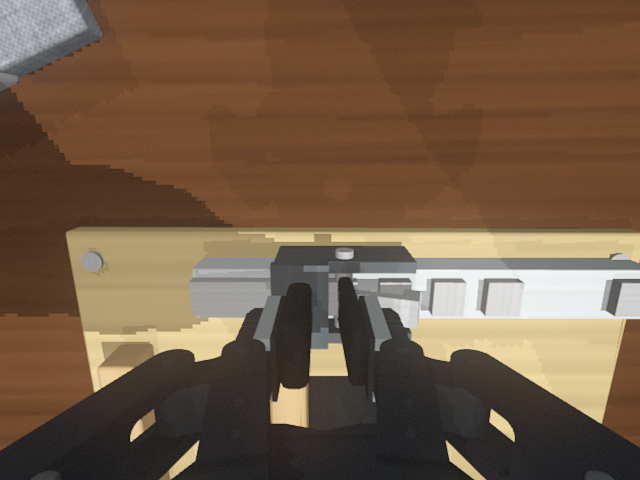

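The fence is just past the middle notch: the lever tooth tip is at (418,305) and the notch gap at about (423,297), with the next notch at about (474,297). I release, then push the grip face back to +y.

```bash
python3 -m jog '[{"grip":-1,"slide":[0,0,0],"yaw":0},{"grip":-1,"slide":[0,0,0],"yaw":0},{"grip":-1,"slide":[0,0,0],"yaw":0},{"grip":-1,"slide":[0,0,0],"yaw":0},{"grip":-1,"slide":[0,0.8,0],"yaw":0},{"grip":-1,"slide":[0,0.8,0],"yaw":0},{"grip":-1,"slide":[0,0.6,0],"yaw":0},{"grip":-1,"slide":[0,0,0],"yaw":0}]' && python3 go.py
```

```text
clock: 6.4
position: [0.4911, 0.133, 0.1248]
ee_rot: [0.008, 1.0, 0.0, -0.0]
ft_force: [-0.1, -0.0, -0.5]
grip_width: 0.999
grasp_force: 0.0
t 6.4 jig xyz [-75.7  12.3 124.8] F_jig [-0.1 -0. ] -0.5 rel yaw -0.0003 w 0.999 gf 0.0
```

```bash
python3 -m jog '[{"grip":-1,"slide":[0,0.15,0],"yaw":0},{"grip":-1,"slide":[0,0.15,0],"yaw":0},{"grip":-1,"slide":[0,0.15,0],"yaw":0},{"grip":-1,"slide":[0,0,0],"yaw":0}]' && python3 go.py; python3 -m jog '[{"grip":-1,"slide":[0,0.15,0],"yaw":0},{"grip":-1,"slide":[0,0.1,0],"yaw":0},{"grip":-1,"slide":[0,0,0],"yaw":0}]' && python3 go.py
```

```text
clock: 6.8
position: [0.4913, 0.1352, 0.1248]
ee_rot: [0.009, 1.0, -0.0, -0.0]
ft_force: [0.1, -3.9, 1.7]
grip_width: 1.001
grasp_force: 2.0
t 6.8 jig xyz [-75.5  14.5 124.8] F_jig [ 0.2 -3.9] 1.7 rel yaw -0.0031 w 1.001 gf 2.0
clock: 7.1
position: [0.4915, 0.1363, 0.1248]
ee_rot: [0.01, 1.0, -0.001, -0.0]
ft_force: [0.4, -9.0, 3.0]
grip_width: 1.001
grasp_force: 4.6
t 7.1 jig xyz [-75.4  15.7 124.8] F_jig [ 0.5 -9. ] 3.0 rel yaw -0.0043 w 1.001 gf 4.6
```

```bash
python3 -m jog '[{"grip":-1,"slide":[0,0.15,0],"yaw":0},{"grip":-1,"slide":[0,0.1,0],"yaw":0},{"grip":-1,"slide":[0,0,0],"yaw":0}]' >/dev/null&& python3 go.py; python3 -m jog '[{"grip":-1,"slide":[0,0.15,0],"yaw":0},{"grip":-1,"slide":[0,0.1,0],"yaw":0},{"grip":-1,"slide":[0,0,0],"yaw":0}]' >/dev/null && python3 go.py
```

```text
t 7.4 jig xyz [-75.4  18.2 124.8] F_jig [-0.2 -9.3] 3.1 rel yaw -0.0044 w 0.997 gf 4.4
t 7.7 jig xyz [-75.4  22.2 124.8] F_jig [ 0.2 -4.7] 1.1 rel yaw -0.0029 w 1.001 gf 2.6
```

```bash
python3 -m jog '[{"grip":-1,"slide":[0,0.1,0],"yaw":0},{"grip":-1,"slide":[0,0.1,0],"yaw":0},{"grip":-1,"slide":[0,0,0],"yaw":0}]' >/dev/null&& python3 go.py; python3 look.py w4 lever fence
python3 - <<'E'
import cv2
a=cv2.imread("pics/w4.png")[200:400,150:470];cv2.imwrite("pics/w4c.png",cv2.resize(a,None,fx=2.5,fy=2.5,interpolation=cv2.INTER_CUBIC))
E
```

```text
t 8.0 jig xyz [-75.4  22.5 124.7] F_jig [ -0.4 -12.4] 3.0 rel yaw -0.0043 w 0.998 gf 5.8
8.0 [0.4916 0.1431 0.1247] [[-1.0, 0.02, -0.001], [0.02, 1.0, -0.003], [0.001, -0.003, -1.0]]
lever 0.91 [308. 318.] 4801 [[276.0, 280.0], [357.0, 280.0], [357.0, 386.0], [276.0, 386.0]]
fence 0.59 [252. 323.] 19562 [[188.0, 248.0], [358.0, 248.0], [358.0, 443.0], [188.0, 443.0]]
fence 0.34 [294. 309.] 90245 [[-1.0, 479.0], [0.0, 228.0], [591.0, 230.0], [590.0, 481.0]]
```

View pics/w4c.png

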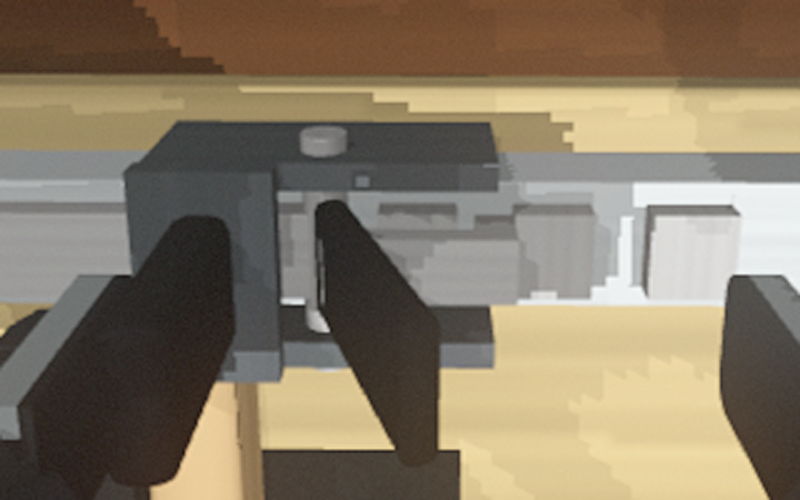

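The lever end lies flush against the block after the middle notch, at (515,265) in the crop, with the last notch gap at (620,260). Force rose to 12 N with 0.3 mm of travel, so the fence is locked. I back off and lift.

```bash
python3 -m jog '[{"grip":-1,"slide":[0,-0.8,0],"yaw":0},{"grip":-1,"slide":[0,-0.5,0],"yaw":0},{"grip":-1,"slide":[0,0,-2.5],"yaw":0},{"grip":-1,"slide":[0,0,-4],"yaw":0},{"grip":-1,"slide":[0,0,-4.5],"yaw":0},{"grip":-1,"slide":[0,0,-4],"yaw":0},{"grip":-1,"slide":[0,0,0],"yaw":0},{"grip":-1,"slide":[0,0,0],"yaw":0}]' >/dev/null; python3 look.py w5 fence rest; python3 go.py -20 -320 270;  python3 - <<'E'
from h import *
v=np.load("jig.npy");c,s=np.cos(v[2]),np.sin(v[2])
d=np.array([.584,-.206])-v[:2];print("fat in jig",c*d[0]+s*d[1],-s*d[0]+c*d[1])
E
```

```text
8.95 [0.4914 0.1329 0.2755] [[-1.0, 0.017, 0.002], [0.017, 1.0, 0.002], [-0.002, 0.002, -1.0]]
fence 0.63 [290. 250.] 7245 [[261.0, 404.0], [271.0, 197.0], [354.0, 201.0], [344.0, 408.0]]
fence 0.22 [316. 282.] 59061 [[148.0, 191.0], [478.0, 191.0], [478.0, 404.0], [148.0, 404.0]]
rest 0.69 [ 11. 317.] 2236 [[0.0, 355.0], [0.0, 257.0], [33.0, 257.0], [33.0, 355.0]]
t 9.1 jig xyz [-76.1  11.8 273.5] F_jig [-0.3 -0.1] 0.3 rel yaw -0.0019 w 1.001 gf 0.0
slide cm in jig-aligned tool [ -5.61 -33.18   0.35]
fat in jig 0.02247234735148159 -0.3251514062508222
```

```bash
python3 -m jog '[{"grip":-1,"slide":[-0.7,-4.15,0],"yaw":0},{"grip":-1,"slide":[-0.7,-4.15,0],"yaw":0},{"grip":-1,"slide":[-0.7,-4.15,0],"yaw":0},{"grip":-1,"slide":[-0.7,-4.15,0],"yaw":0},{"grip":-1,"slide":[-0.7,-4.15,0],"yaw":0},{"grip":-1,"slide":[-0.7,-4.15,0],"yaw":0},{"grip":-1,"slide":[-0.7,-4.15,0],"yaw":0},{"grip":-1,"slide":[-0.7,-4.15,0],"yaw":0}]' >/dev/null; python3 -m jog '[{"grip":-1,"slide":[0,0,0],"yaw":0},{"grip":-1,"slide":[0,0,0],"yaw":0}]' >/dev/null; python3 look.py w6 jar_mid slim_mid rest; python3 go.py
```

```text
10.1 [ 0.5407 -0.2014  0.2734] [[-1.0, 0.02, -0.003], [0.02, 1.0, -0.0], [0.003, -0.0, -1.0]]
jar_mid 0.91 [244.  99.] 7386 [[191.0, 70.0], [274.0, 47.0], [298.0, 135.0], [215.0, 158.0]]
jar_mid 0.73 [319. 280.] 6203 [[279.0, 235.0], [356.0, 235.0], [356.0, 322.0], [279.0, 322.0]]
jar_mid 0.58 [54. 76.] 9557 [[-19.0, 90.0], [33.0, 10.0], [126.0, 71.0], [74.0, 151.0]]
slim_mid 0.65 [201. 274.] 3317 [[174.0, 242.0], [223.0, 235.0], [232.0, 309.0], [184.0, 315.0]]
rest 0.89 [254. 233.] 14930 [[147.0, 204.0], [373.0, 198.0], [376.0, 305.0], [149.0, 311.0]]
t 10.3 jig xyz [ -20.1 -318.8  274.4] F_jig [-0.4 -0.2] 0.0 rel yaw -0.0001 w 1.002 gf 0.0
```

View pics/w6.png

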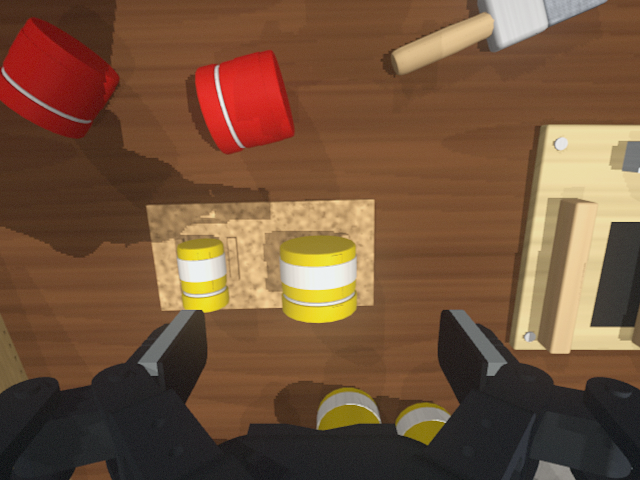

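The wrist view has the fat jar at (318,280), with its near end face at rows 235–258 and far edge at row 322. The slim jar is at (202,274) and the red jars sit off the rest. I compute the pose from the rest corners and jar edges.

Run:
```python
from h import *
from scipy.optimize import least_squares
C=m.calibration("wrist");C["camera_from_world"]=np.load("w6.npz")["M"];vj=np.load("jig.npy")
def J(v,p): c,s=np.cos(v[2]),np.sin(v[2]); return np.array([v[0]+c*p[0]-s*p[1],v[1]+s*p[0]+c*p[1],p[2]])
pts=[((-.05,-.1,.004),(148,205)),((-.05,.1,.004),(375,200)),((.05,.1,.004),(374,305)),((.05,-.1,.004),(161,310))]
r=least_squares(lambda v:np.concatenate([proj("wrist",J(v,p),C)-q for p,q in pts]),[.58,-.25,0]);v=r.x
print(v.round(4),r.fun.round(1),"rest yaw rel jig",v[2]-vj[2])
c=J(v,(0,.05,.036));print("trough",c.round(4))
for q in((318,258),(319,322),(279.5,285),(356.5,285)): print(at("wrist",q,.068 if q[0]>300 and q[0]<350 else .036,C).round(4))
c,s=np.cos(vj[2]),np.sin(vj[2])
for n,q,z in[("stop face?",(572,270),.036),("base corner",(541,126),.012)]:
    d=at("wrist",q,z,C)[:2]-vj[:2]; print(n,(np.array([c*d[0]+s*d[1],-s*d[0]+c*d[1]])*1000).round(1))
```

```text
[ 0.5732 -0.2545  0.0028] [-1.1 -0.3  0.4 -0.2 -0.1  0.7  0.9 -0. ] rest yaw rel jig 0.018329773675419894
trough [ 0.573  -0.2045  0.036 ]
[ 0.5556 -0.2048  0.068 ]
[ 0.6073 -0.2052  0.068 ]
[ 0.5884 -0.2382  0.036 ]
[ 0.5896 -0.1736  0.036 ]
stop face? [  14.9 -113.9]
base corner [-100.2 -143.5]
```

```bash
python3 -c "
from h import *;o=m.get_obs();print(np.round(o['joint_pos'],2),o['position'])"
python3 -m jog '[{"grip":-1,"slide":[-2,-0.15,0],"yaw":0.149},{"grip":-1,"slide":[0,0,0],"yaw":0}]'|grep -E "pos|rot"; python3 -c "
from h import *;o=m.get_obs();print(np.round(o['joint_pos'],2))"
```

```text
[-0.24  0.27  0.62  1.66 -0.16  1.26  1.96] [ 0.5414935  -0.19900983  0.27443953]
position: [0.5629, -0.2005, 0.2747]
ee_rot: [0.084, 0.996, 0.0, 0.0]
[-0.25  0.32  0.64  1.61 -0.2   1.27  1.83]
```

```bash
python3 -m jog '[{"grip":-1,"slide":[0,0,0],"yaw":0.149},{"grip":-1,"slide":[0,0,0],"yaw":0.149},{"grip":-1,"slide":[0,0,0],"yaw":0.149},{"grip":-1,"slide":[0,0,0],"yaw":0.149},{"grip":-1,"slide":[0,0,0],"yaw":0.149},{"grip":-1,"slide":[0,0,0],"yaw":0.149},{"grip":-1,"slide":[0,0,0],"yaw":0.149},{"grip":-1,"slide":[0,0,0],"yaw":0.149}]'>/dev/null; python3 -m jog '[{"grip":-1,"slide":[0,0,0],"yaw":0.149},{"grip":-1,"slide":[0,0,0],"yaw":0.06},{"grip":-1,"slide":[0,0,0],"yaw":0}]'>/dev/null
cat > rel.py <<'E'
import sys; from h import *
o=m.get_obs();p=np.array(o["position"]);Rm=R.from_quat(o["ee_rot"]).as_matrix();t=np.array([float(x) for x in sys.argv[1:4]])
print("t",o["clock"],p.round(4),"y-axis ang",round(float(np.arctan2(Rm[1,1],Rm[0,1])),4),"slide",(Rm.T@(t-p)*100).round(2),"F",np.round(o["ft_force"],1),"w",round(o["grip_width"]*85,1),"gf",round(o["grasp_force"],1))
E
python3 rel.py .582 -.205 .09
```

```text
t 11.6 [ 0.5611 -0.2014  0.2747] y-axis ang 0.0053 slide [-0.38  2.09 18.47] F [-0.3  0.3 -0.7] w 85.3 gf 0.0
```

```bash
python3 -m jog '[{"grip":-1,"slide":[-0.2,1,2.5],"yaw":0},{"grip":-1,"slide":[-0.2,1.1,2.5],"yaw":0},{"grip":-1,"slide":[0,0,2],"yaw":0},{"grip":-1,"slide":[0,0,0],"yaw":0},{"grip":-1,"slide":[0,0,0],"yaw":0}]'>/dev/null; python3 look.py w7 jar_mid; python3 rel.py .582 -.205 .09
python3 - <<'E'
from h import *
C=m.calibration("wrist");C["camera_from_world"]=np.load("w7.npz")["M"]
print("expected px of jar centre top",proj("wrist",(.582,-.205,.068),C), proj("wrist",(.554,-.205,.068),C),proj("wrist",(.61,-.205,.068),C))
for d in m.masks_of("jar_mid","wrist")[:2]:
    r=d["region"]; ys,xs=np.where(r); 
    for q in (40,55,70): 
        y=int(np.percentile(ys,q)); c=np.where(r[y])[0]; print(y,c.min(),c.max(),at("wrist",(c.min(),y),.068,C).round(4),at("wrist",(c.max(),y),.068,C).round(4))
E
```

```text
12.1 [ 0.5822 -0.2062  0.2054] [[-0.005, 1.0, -0.0], [1.0, 0.005, 0.0], [0.0, -0.0, -1.0]]
jar_mid 0.88 [111. 310.] 8671 [[49.0, 293.0], [149.0, 252.0], [186.0, 339.0], [86.0, 381.0]]
jar_mid 0.8 [319. 253.] 9481 [[272.0, 200.0], [370.0, 200.0], [370.0, 300.0], [272.0, 300.0]]
jar_mid 0.79 [ 96. 471.] 500 [[74.0, 479.0], [74.0, 461.0], [112.0, 461.0], [112.0, 479.0]]
jar_mid 0.32 [318. 375.] 4383 [[281.0, 349.0], [361.0, 348.0], [363.0, 404.0], [282.0, 406.0]]
t 12.2 [ 0.5827 -0.2064  0.2063] y-axis ang 0.0041 slide [ 0.15 -0.09 11.63] F [-0.2 -0.9 -0.2] w 85.1 gf 0.0
expected px of jar centre top [323.01701613 263.63734872] [272.76723267 263.33347783] [373.25599222 263.94115425]
305 56 168 [ 0.4287 -0.2309  0.068 ] [ 0.4931 -0.2305  0.068 ]
317 60 172 [ 0.4297 -0.2385  0.068 ] [ 0.4946 -0.238   0.068 ]
329 65 155 [ 0.4313 -0.2461  0.068 ] [ 0.484  -0.2458  0.068 ]
241 272 370 [ 0.5539 -0.1921  0.068 ] [ 0.6077 -0.1918  0.068 ]
255 272 370 [ 0.5537 -0.2002  0.068 ] [ 0.608  -0.1998  0.068 ]
269 273 370 [ 0.554  -0.2083  0.068 ] [ 0.6083 -0.208   0.068 ]
```

```bash
python3 -m jog '[{"grip":-1,"slide":[0.1,-0.1,3.5],"yaw":0},{"grip":-1,"slide":[0,0,3.5],"yaw":0},{"grip":-1,"slide":[0,0,2.6],"yaw":0},{"grip":-1,"slide":[0,0,2],"yaw":0},{"grip":-1,"slide":[0,0,0],"yaw":0},{"grip":-1,"slide":[0,0,0],"yaw":0}]'>/dev/null; python3 rel.py .581 -.205 .09
python3 -m jog '[{"grip":1,"slide":[0,0,0],"yaw":0},{"grip":1,"slide":[0,0,0],"yaw":0},{"grip":1,"slide":[0,0,0],"yaw":0},{"grip":1,"slide":[0,0,0],"yaw":0},{"grip":1,"slide":[0,0,0],"yaw":0},{"grip":1,"slide":[0,0,0],"yaw":0}]' 35 >/dev/null; python3 rel.py .581 -.205 .2
```

```text
t 12.85 [ 0.5818 -0.2055  0.0901] y-axis ang 0.0033 slide [ 0.05 -0.08  0.01] F [-0.   0.4  0.6] w 84.8 gf 0.0
t 13.45 [ 0.5821 -0.2054  0.0903] y-axis ang 0.0032 slide [  0.04  -0.09 -10.97] F [0.1 0.6 6.1] w 55.1 gf 37.3
```

```bash
python3 -m jog '[{"grip":1,"slide":[0,0,-1],"yaw":0},{"grip":1,"slide":[0,0,-2.5],"yaw":0},{"grip":1,"slide":[0,0,-3.5],"yaw":0},{"grip":1,"slide":[0,0,-3],"yaw":0.019},{"grip":1,"slide":[0,0,0],"yaw":0},{"grip":1,"slide":[0,0,0],"yaw":0}]' >/dev/null
python3 - <<'E'
import numpy as np
v=np.load("jig.npy");c,s=np.cos(v[2]),np.sin(v[2]);print(v[0]+c*.03+s*.066,v[1]+s*.03-c*.066)
E
python3 rel.py .5956 .053 .18
```

```text
0.5955613868947421 0.053002801624317364
t 14.05 [ 0.5813 -0.2051  0.1894] y-axis ang -0.0156 slide [25.83  1.02  0.95] F [ 0.5 -0.7 -4. ] w 55.3 gf 38.3
```

```bash
python3 -m jog '[{"grip":1,"slide":[2,0.1,0],"yaw":0},{"grip":1,"slide":[4,0.2,0],"yaw":0},{"grip":1,"slide":[4.4,0.2,0],"yaw":0},{"grip":1,"slide":[4.4,0.2,0],"yaw":0},{"grip":1,"slide":[4.4,0.2,0],"yaw":0},{"grip":1,"slide":[4,0.1,0],"yaw":0},{"grip":1,"slide":[2.6,0,0],"yaw":0},{"grip":1,"slide":[0,0,0],"yaw":0}]' >/dev/null; python3 -m jog '[{"grip":1,"slide":[0,0,0],"yaw":0},{"grip":1,"slide":[0,0,0],"yaw":0}]' >/dev/null;python3 rel.py .5956 .053 .14; python3 look.py w8 fence jig
python3 - <<'E'
from h import *
C=m.calibration("wrist");v=np.load("jig.npy");c,s=np.cos(v[2]),np.sin(v[2]);a=cv2.imread("pics/w8.png")
def P(x,y,z): return tuple(int(round(k)) for k in proj("wrist",(v[0]+c*x-s*y,v[1]+s*x+c*y,z),C))
for y in(-.1,-.032): cv2.line(a,P(-.06,y,.036),P(.095,y,.036),(0,0,255),1)
cv2.imwrite("pics/w8o.png",a)
E
```

```text
t 15.05 [0.595  0.0512 0.1882] y-axis ang -0.0176 slide [0.19 0.06 4.82] F [-0.2 -1.  -2.1] w 55.4 gf 38.2
15.05 [0.595  0.0512 0.1882] [[0.018, 1.0, -0.001], [1.0, -0.018, -0.001], [-0.001, -0.001, -1.0]]
jig 0.63 [256. 133.] 98533 [[53.0, 0.0], [458.0, 0.0], [458.0, 343.0], [53.0, 343.0]]
```

View pics/w8o.png

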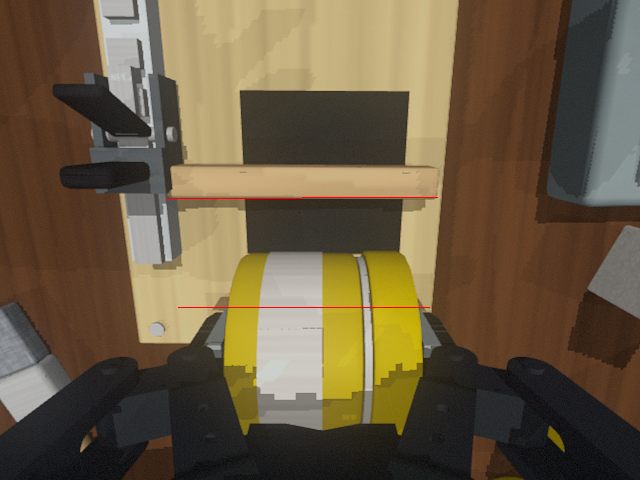

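The view confirms the fence face coincides with the predicted 84 mm line (row 198), with the jar held at (320,340). I lower it.

```bash
python3 -m jog '[{"grip":1,"slide":[0.1,0,1.5],"yaw":0},{"grip":1,"slide":[0.1,0.05,2],"yaw":0},{"grip":1,"slide":[0,0,1.3],"yaw":0},{"grip":1,"slide":[0,0,0.5],"yaw":0},{"grip":1,"slide":[0,0,0],"yaw":0},{"grip":1,"slide":[0,0,0],"yaw":0}]' >/dev/null;python3 rel.py .5956 .053 .098
```

```text
t 15.8 [0.5963 0.0543 0.1364] y-axis ang -0.0163 slide [-0.14 -0.07  3.84] F [ 0.   0.2 -2.5] w 55.3 gf 38.2
```

```bash
python3 -m jog '[{"grip":1,"slide":[-0.1,-0.05,1],"yaw":0},{"grip":1,"slide":[0,0,0.7],"yaw":0},{"grip":1,"slide":[0,0,0.5],"yaw":0},{"grip":1,"slide":[0,0,0],"yaw":0},{"grip":1,"slide":[0,0,0],"yaw":0}]' >/dev/null;python3 rel.py .5956 .053 .098
```

```text
t 16.3 [0.5955 0.0535 0.1138] y-axis ang -0.0161 slide [-0.05  0.01  1.58] F [ 0.1 -0.  -1.4] w 55.7 gf 38.2
```

```bash
python3 -m jog '[{"grip":1,"slide":[0,0,0.6],"yaw":0},{"grip":1,"slide":[0,0,0.5],"yaw":0},{"grip":1,"slide":[0,0,0.2],"yaw":0},{"grip":1,"slide":[0,0,0],"yaw":0},{"grip":1,"slide":[0,0,0],"yaw":0}]' >/dev/null;python3 rel.py .5956 .053 .098; python3 -m jog '[{"grip":1,"slide":[0,0,0.1],"yaw":0},{"grip":1,"slide":[0,0,0.1],"yaw":0},{"grip":1,"slide":[0,0,0],"yaw":0}]' >/dev/null;python3 rel.py .5956 .053 .098
```

```text
t 16.8 [0.5955 0.0535 0.1009] y-axis ang -0.0161 slide [-0.05  0.01  0.29] F [ 0.3 -1.6 -2. ] w 55.2 gf 38.2
t 17.1 [0.5954 0.0536 0.0988] y-axis ang -0.016 slide [-0.06  0.02  0.08] F [ 0.3  0.7 -1.8] w 55.3 gf 38.2
```

```bash
python3 -m jog '[{"grip":1,"slide":[0,0,0.1],"yaw":0},{"grip":1,"slide":[0,0,0],"yaw":0}]' >/dev/null;python3 rel.py .5956 .053 .098; python3 -m jog '[{"grip":1,"slide":[0,0,0.1],"yaw":0},{"grip":1,"slide":[0,0,0],"yaw":0}]' >/dev/null;python3 rel.py .5956 .053 .098
```

```text
t 17.3 [0.5956 0.0535 0.0984] y-axis ang -0.0161 slide [-0.05  0.    0.04] F [-1.8 -0.5  4.6] w 55.6 gf 38.7
t 17.5 [0.5956 0.0535 0.0983] y-axis ang -0.0162 slide [-0.05  0.    0.03] F [-7.9 -0.4 16.5] w 55.4 gf 40.2
```

Floor contact at the expected height. I relax, open and lift.

```bash
python3 -m jog '[{"grip":1,"slide":[0,0,-0.1],"yaw":0},{"grip":0.1,"slide":[0,0,0],"yaw":0},{"grip":-0.4,"slide":[0,0,0],"yaw":0},{"grip":-1,"slide":[0,0,0],"yaw":0},{"grip":-1,"slide":[0,0,0],"yaw":0},{"grip":-1,"slide":[0,0,0],"yaw":0},{"grip":-1,"slide":[0,0,0],"yaw":0}]' 20 >/dev/null;python3 rel.py .5956 .053 .098; python3 -m jog '[{"grip":-1,"slide":[0,0,-1],"yaw":0},{"grip":-1,"slide":[0,0,-2.5],"yaw":0},{"grip":-1,"slide":[0,0,-4],"yaw":0},{"grip":-1,"slide":[0,0,-4],"yaw":0},{"grip":-1,"slide":[0,0,-4],"yaw":0},{"grip":-1,"slide":[-2,0,-3],"yaw":0},{"grip":-1,"slide":[-2,0,0],"yaw":0},{"grip":-1,"slide":[0,0,0],"yaw":0}]' >/dev/null;python3 rel.py .5956 .053 .098; python3 look.py w9 jar_mid
python3 - <<'E'
from h import *
C=m.calibration("wrist");v=np.load("jig.npy");c,s=np.cos(v[2]),np.sin(v[2]);a=cv2.imread("pics/w9.png")
def P(x,y,z): return tuple(int(round(k)) for k in proj("wrist",(v[0]+c*x-s*y,v[1]+s*x+c*y,z),C))
for y in(-.1,-.032): cv2.line(a,P(-.06,y,.036),P(.095,y,.036),(0,0,255),1)
for x in(.002,.058): cv2.line(a,P(x,-.09,.076),P(x,-.042,.076),(255,0,0),1)
cv2.imwrite("pics/w9o.png",a)
E
```

```text
t 18.2 [0.5955 0.0536 0.0978] y-axis ang -0.0159 slide [-0.06  0.01 -0.02] F [-0.3 -0.4 -0.3] w 84.9 gf 0.0
t 19.0 [0.5949 0.01   0.2849] y-axis ang -0.0204 slide [ 4.3  -0.07 18.69] F [ 0.1 -0.2 -0.8] w 85.3 gf 0.0
19.0 [0.5949 0.01   0.2849] [[0.02, 1.0, 0.003], [1.0, -0.02, -0.0], [-0.0, 0.003, -1.0]]
jar_mid 0.87 [321. 173.] 6268 [[283.0, 213.0], [283.0, 130.0], [360.0, 130.0], [360.0, 213.0]]
```

View pics/w9o.png

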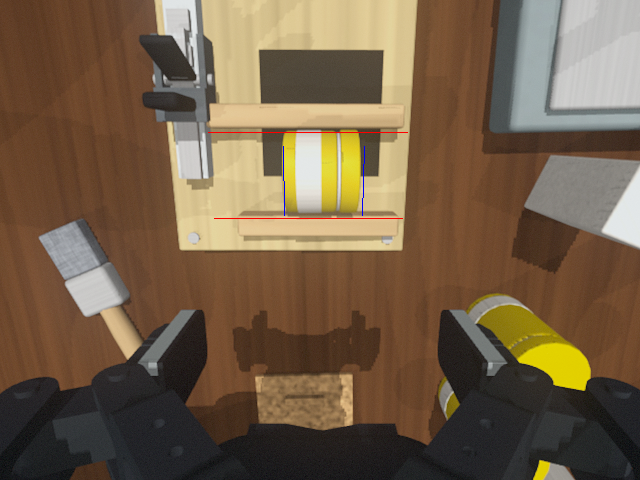

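The jar lies at (321,173), square between the fence and the end stop and centred along x. The lever stands free, so I hand in.

```bash
python3 -c "
from workcell import manip as m; print(m.hand_in())"
```

```text
the job is handed in; nothing more can be done
None
```

The fence is locked in the middle (84 mm, 68 mm bay) notch with its lever free, the fat jar lies chocked mid-bay along the fence, and the job is handed in at about 19 s (no verdict was returned).

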